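Sweep the brass ring blanks into the counting tray's trough and shut its cover

TASK

Sort the ring blanks on the blue counting tray so that the silver ones can be tipped back to stock: with the fingertips sweep the three brass blanks across the tray into the trough along its left side, and leave the two silver-coloured ones lying where they are. Then swing the white cover of the trough fully shut with a fingertip. Only slide and push: pick nothing up, and leave the loupe, tweezers and marker beside the tray alone.

Things in the scene. Friction and masses are not known exactly. Their poses are not given: they have to be found in the camera images.
- counting_tray: blue plastic counting tray, 222 mm (x) by 190 mm (y), fixed: it does not slide. Origin: centre of its underside, on the worktop; x runs along the trough, away from the robot, y across the tray to the trough (robot's left), z up. Right of the platform (y = -91 to -95 mm) and at its near and far ends stand rims 4 mm thick, 7 mm above the platform, with a pouring spout at the near right corner
- platform (a point): point of the platform's top at x = 0, y = -23, z = +20 mm in the tray's frame. The flat platform spans x = -107 to +107, y = -91 to +45 mm and ends towards the trough in an open edge. The five blanks lie on it in five lanes some 40 mm apart in x (centres at least 31 mm apart in x), each free to slide straight along +y into the trough; which lane holds brass and which silver varies
- trough (a point): middle of the trough's floor: x = 0, y = +77.5, z = +4 mm in the tray's frame (16 mm below the platform). The trough spans x = -107 to +107, y = +45 to +91 mm: from the platform's edge (y = +45) its side slopes at 40 degrees down to the level floor (y = +64 to +91), and the smooth blanks slide down it; its outer wall is 4 mm thick and 20 mm high
- cover_hinge (a point): middle of the cover's hinge line, which runs along the tray's x at y = +93.5, z = +22.5 mm in the tray's frame. Outside the trough's wall, beside the hinge's middle, 50 mm of the worktop are free of anything higher than 15 mm
- cover (a joint): angle of the white trough cover: 0 = shut, level over the trough; pi/2 = upright; it starts leaning back outwards at 1.65 to 1.95 (stop at 2.0). The cover is 208 mm long, 2.6 mm thick, reaches 49.5 mm from the hinge and weighs 50 g. Its stiff hinge (0.03 N m, 0.6 N at the free edge) keeps it where it is left: push it over from behind, then press it all the way down
- cover_tab (a point): outer face of the small thumb tab in the middle of the cover's free edge, 56 mm from the hinge; the tab is 34 mm wide and reaches 60.5 mm from the hinge
- tweezers: steel tweezers, 141 mm long (their y), lying right of the tray; leave alone. Origin: centre of the underside
- loupe: black loupe with white handle, 27 x 58 x 14 mm, lying to the left of the tray's near end; leave alone. Origin: centre of the underside
- marker: silver-grey marker pen with a black cap, 136 mm long (its y), 13 mm thick, lying beyond the tray; leave alone. Origin: centre of the underside
- brass_1: brass (yellow) ring blank, a plain band cut from tube: 22 mm outside, 15 mm inside, 8 mm high, 12 g, lying flat on the tray's platform at the start. Origin: centre of its underside; z along the ring's axis.
- brass_2: brass (yellow) ring blank, a plain band cut from tube: 22 mm outside, 15 mm inside, 8 mm high, 12 g, lying flat on the tray's platform at the start. Origin: centre of its underside; z along the ring's axis.
- brass_3: brass (yellow) ring blank, a plain band cut from tube: 22 mm outside, 15 mm inside, 8 mm high, 12 g, lying flat on the tray's platform at the start. Origin: centre of its underside; z along the ring's axis.
- silver_1: silver-coloured (grey steel) ring blank, a plain band cut from tube: 22 mm outside, 15 mm inside, 8 mm high, 12 g, lying flat on the tray's platform at the start. Origin: centre of its underside; z along the ring's axis.
- silver_2: silver-coloured (grey steel) ring blank, a plain band cut from tube: 22 mm outside, 15 mm inside, 8 mm high, 12 g, lying flat on the tray's platform at the start. Origin: centre of its underside; z along the ring's axis.

How it is judged:
By the outcome, as a careful person would: the job done as asked, in the order asked, and still so for the second after the job is handed in, with the robot touching nothing.
It also fails if it takes over 61 s, if anything falls off the work surface, if the arm or the gripper's body presses on something with over 40 N, if the wrist force passes 120 N, or if a joint passes its speed limit or range.

ROBOT

A 7-joint arm with a two-finger parallel gripper is mounted at the origin on a cart in front of the work surface, level with it; the furniture and walls round the work are solid. World frame = base frame: x ahead of the robot, y to its left, z up, the work surface at z = 0. Lengths are in mm, angles in rad, forces in N, time in s.
With the tool pointing down it reaches from about 400 to 875 mm from the base axis. Payload 4.4 kg.
Tool frame: the origin (TCP) lies at the very end of the fingers, on their centre line; the grasp point (between the pads) lies 19 mm behind it; z points along the fingers, y is the line along which they close (so a half turn about z gives the same grasp; the last joint's range is limited). The gripper opens to 85 mm and grips with 20 to 120 N. Pads are 22 mm wide; open, the fingers measure 114 mm over their backs; the gripper's body (76 mm by 85 mm) begins 54 mm behind the grasp point. The pads swing forward as they close: fully open they stand 13 mm farther back than shut.
Start: joints at [1.06, 0.628, 0.038, 1.517, -0.027, 0.996, -0.02], TCP at [279.709, -586.755, 231.313] pointing down, gripper open.
Joint ranges: [-3.06, 3.06], [-0.37, 2.12], [-1.25, 1.32], [0.18, 2.47], [-1.1, 4.24], [0.23, 1.98], [-2.94, 2.94]. Speed limits (rad/s): [2.57, 2.57, 3.14, 3.14, 3.14, 3.14, 3.14].

INTERFACE

Orientations are given as [roll, pitch, yaw] about the fixed x, y, z axes, in that order (R = Rz(yaw) Ry(pitch) Rx(roll)).
In Python, from cell import read_state, get_image, camera_info, finish_job gives the robot as it stands.
- The arm moves only by the tool play_rows, never from a script. Its argument "deltas" is one flat list of numbers, 7 for each row, row after row: the shift along the tool's x, y, z in mm, then the turn, a rotation vector about the tool's x, y, z in rad, then the opening, from 0 (shut) to 1 (fully open). In form: [dx, dy, dz, ax, ay, az, grip, dx, dy, dz, ax, ay, az, grip, ...]. A call has 1 to 10 rows; each row is the pose to reach, as a shift and turn from the pose commanded when the call began, along the tool's axes at that moment; what a row does not reach only later rows make up. A row lasts 1/8 s, in which the tool goes at most 62.5 mm and 10.7 degrees, less where a joint would pass 70% of its speed; a pose out of reach is approached as far as the arm can. A call with a gripper value outside its range is refused whole. The fingers move at their own pace and stop on an object; the grip force is fixed at half the most. Time passes only in rows, so rows that repeat a pose let the fingers close. It gives the time, the measured TCP pose, the force, the opening and the grip force at its end, in the units of the state.
- read_state(): the state, without advancing time (a new reading comes with each control period).
- get_image(name): name is "side" or "top" or "wrist"; returns the picture (420x560x3 uint8, red, green, blue); there is no depth.
- camera_info(name): a dict with "fx", "fy", "cx", "cy" (pixels), "distortion" ([k1, k2, p1, p2, k3] as OpenCV has them; the pictures are not rectified), "T" (4x4, takes a point from camera to world coordinates). Camera axes: x right, y down, z forward; pixel columns grow to the right and rows downward; lengths in mm; the calibration is good to about 2 mm. A picture is of the moment at which its call begins: read the wrist's pose just before it. camera_info takes no time and is no camera call; for the wrist camera it gives the pose at the moment of the call.
- finish_job(): hands the job in; it is judged then, once.
The state is a dict: "clock": time; "qpos": joint angles; "qd": joint speeds; "tau": joint torques, N m; "eef_pos": TCP position; "tool_rot": TCP orientation; "force": force on the tool from outside, world axes, zero at the start; "torque": the same for the moment, N m; "width": finger opening in mm; "gripper_force": force on a finger pad.
Only numpy, scipy, OpenCV 4.12 (cv2) and the standard library are available. Lean on these libraries where they do the work, as an engineer would, in place of code of your own. Each camera call takes 0.05 s, during which the arm holds its last target. There are 200 camera calls.

## Working session

There is one attempt and no reset: what is moved stays moved. The work goes in short steps, Python scripts to look and compute and a tool call to move; the robot and the scene stay as the last step left them, time stands still between calls to the robot, and variables do not carry over. Pictures are saved under pics/ and viewed, at most 13 in all, crops included, and the job is handed in when it is done.

Besides the shell and the picture viewer there is one more tool, called after "Call:" by a JSON object that holds its "name" and its "arguments". play_rows: Moves the arm, as the interface text tells. Its arguments: {"type":"object","properties":{"deltas":{"type":"array"}},"required":["deltas"]}

```bash
mkdir -p pics; python3 - <<'E'
from cell import *
import cv2,numpy as np
s=read_state();print(s)
for n in("top","side"):
    cv2.imwrite(f"pics/{n}0.png",get_image(n)[:,:,::-1])
    c=camera_info(n);print(n,{k:np.round(v,3).tolist() for k,v in c.items()})
E
```

```text
{'clock': 0.0, 'qpos': array([ 1.06020012,  0.62933978,  0.03843446,  1.51839634, -0.0269992 ,
        0.99632082, -0.02001651]), 'qd': array([-0.00108409,  0.00046452, -0.00076519, -0.0001384 ,  0.00157723,
        0.00073264, -0.00099222]), 'tau': array([ 5.42407743e-04, -5.63398468e+01,  1.22642342e+00, -1.93443722e+01,
        1.10783885e-02,  1.03040770e-02, -1.54014077e-05]), 'eef_pos': array([ 279.42810252, -586.15470716,  230.38402162]), 'tool_rot': array([-3.13964627e+00,  2.24719932e-05,  4.44785575e-01]), 'force': array([-0.04022831,  0.39437112, -0.3526844 ]), 'torque': array([ 0.0376726 , -0.00930476,  0.00663841]), 'gripper_force': 0.0, 'width': 85.60645930481967}
top {'fx': 452.369, 'fy': 452.369, 'cx': 275.575, 'cy': 209.463, 'distortion': [-0.066, 0.0, 0.0, 0.0, 0.0], 'T': [[-0.004, -0.996, 0.084, 505.776], [-1.0, 0.003, -0.013, -54.212], [0.013, -0.084, -0.996, 899.4], [0.0, 0.0, 0.0, 1.0]]}
side {'fx': 513.735, 'fy': 513.735, 'cx': 275.885, 'cy': 200.81, 'distortion': [-0.04, 0.0, 0.0, 0.0, 0.0], 'T': [[-0.804, -0.31, 0.507, 166.552], [-0.594, 0.417, -0.688, 506.037], [0.002, -0.855, -0.519, 500.195], [0.0, 0.0, 0.0, 1.0]]}
```

View pics/top0.png

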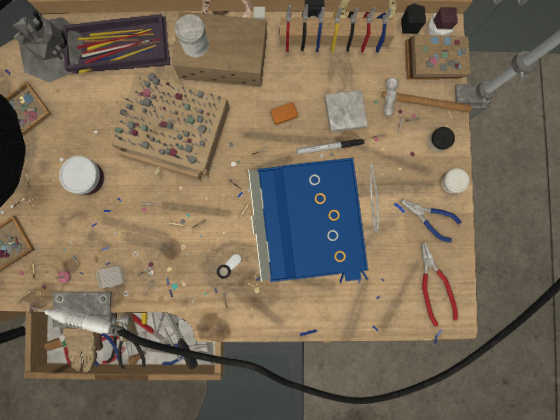

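View pics/side0.png

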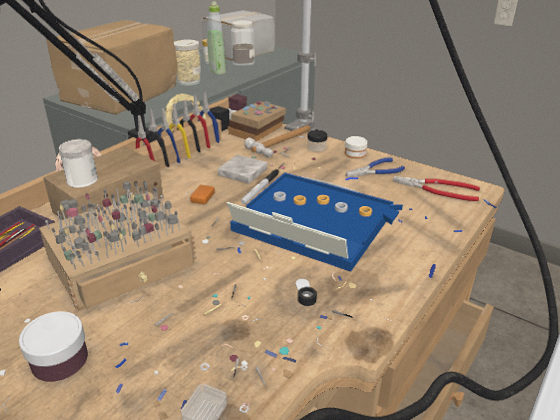

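The top view shows the tray turned by about 5°. From far to near the rings are silver (314,180), brass (320,198), brass (334,215), silver (332,235) and brass (340,256). The cover leans outward at column ~255. The side view agrees.

```bash
cat > h.py <<'E'
from cell import *
import cv2,numpy as np
def ray(n,uv,z,c=None):
    c=c or camera_info(n);K=np.array([[c['fx'],0,c['cx']],[0,c['fy'],c['cy']],[0,0,1]]);T=np.array(c['T'])
    p=cv2.undistortPoints(np.array(uv,float).reshape(-1,1,2),K,np.array(c['distortion'])).reshape(-1,2)
    d=np.c_[p,np.ones(len(p))]@T[:3,:3].T;o=T[:3,3]
    return (o+d*((z-o[2])/d[:,2])[:,None])[:,:2]
def proj(n,P):
    c=camera_info(n);K=np.array([[c['fx'],0,c['cx']],[0,c['fy'],c['cy']],[0,0,1]]);W=np.linalg.inv(np.array(c['T']))
    return cv2.projectPoints(np.array(P,float).reshape(-1,1,3),cv2.Rodrigues(W[:3,:3])[0],W[:3,3],K,np.array(c['distortion']))[0].reshape(-1,2)
E
python3 - <<'E'
from h import *
for n in("top","side"):
    im=cv2.imread(f"pics/{n}0.png");hsv=cv2.cvtColor(im,cv2.COLOR_BGR2HSV)
    b=cv2.inRange(hsv,(100,120,40),(125,255,255))
    nb,l,st,ce=cv2.connectedComponentsWithStats(b);i=1+st[1:,4].argmax();tray=(l==i).astype(np.uint8)
    cs,_=cv2.findContours(tray,cv2.RETR_EXTERNAL,cv2.CHAIN_APPROX_NONE);c=max(cs,key=cv2.contourArea)
    if n=="top":
        W=ray(n,c[:,0].astype(float),27).astype(np.float32);
        ap=cv2.approxPolyDP(W.reshape(-1,1,2),5,True);print(n,"poly",ap.reshape(-1,2).round(0).tolist())
        # rim lines
    hull=np.zeros_like(b);cv2.drawContours(hull,[cv2.convexHull(c)],-1,1,-1)
    hull=cv2.erode(hull,np.ones((7,7)))
    m=((hull>0)&(b==0)).astype(np.uint8);m=cv2.morphologyEx(m,cv2.MORPH_CLOSE,np.ones((3,3)))
    nb,l,st,ce=cv2.connectedComponentsWithStats(m)
    for k in range(1,nb):
        if 30<st[k,4]<400:
            x,y,w,h=st[k,:4];px=hsv[l==k]
            print(n,ce[k].round(1),(x+w/2,y+h/2),w,h,"S",np.percentile(px[:,1],50),"world",ray(n,[(x+w/2-.5,y+h/2-.5)],26 if n=="top" else 25).round(1).tolist())
im=cv2.imread("pics/top0.png")[150:290,235:385];cv2.imwrite("pics/topc.png",cv2.resize(im,None,fx=4,fy=4,interpolation=2))
im=cv2.imread("pics/side0.png")[165:275,220:405];cv2.imwrite("pics/sidec.png",cv2.resize(im,None,fx=4,fy=4,interpolation=2))
E
```

```text
top poly [[680.0, -216.0], [658.0, -32.0], [442.0, -57.0], [456.0, -193.0], [441.0, -189.0], [454.0, -197.0], [443.0, -201.0], [444.0, -226.0], [462.0, -228.0], [446.0, -241.0], [460.0, -232.0], [463.0, -240.0]]
top [313.9 179.4] (np.float64(314.5), np.float64(180.0)) 11 12 S 11.0 world [[637.7, -141.2]]
top [319.6 198.1] (np.float64(320.0), np.float64(199.0)) 12 12 S 127.0 world [[600.3, -151.5]]
top [333.5 214.8] (np.float64(334.0), np.float64(215.0)) 12 12 S 120.0 world [[569.0, -178.3]]
top [332.3 234.9] (np.float64(333.0), np.float64(235.0)) 12 12 S 9.0 world [[530.3, -175.8]]
top [339.5 255.7] (np.float64(340.0), np.float64(256.0)) 12 12 S 121.5 world [[489.7, -188.8]]
top [327.1 276.4] (np.float64(322.0), np.float64(276.0)) 46 6 S 95.0 world [[451.6, -153.6]]
side [279.2 196. ] (np.float64(279.5), np.float64(196.5)) 13 11 S 10.0 world [[635.7, -140.3]]
side [299.4 199.9] (np.float64(300.0), np.float64(200.5)) 14 11 S 145.0 world [[598.1, -150.9]]
side [322.8 199.3] (np.float64(323.0), np.float64(199.5)) 14 11 S 154.0 world [[566.9, -178.4]]
side [340.9 206.8] (np.float64(341.5), np.float64(207.5)) 13 11 S 9.0 world [[526.5, -174.6]]
side [365.2 210.9] (np.float64(366.0), np.float64(211.5)) 14 11 S 151.0 world [[485.9, -188.6]]
```

View pics/topc.png

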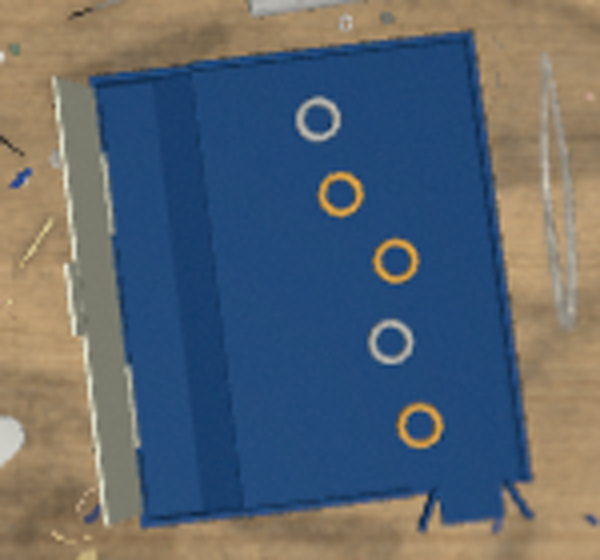

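View pics/sidec.png

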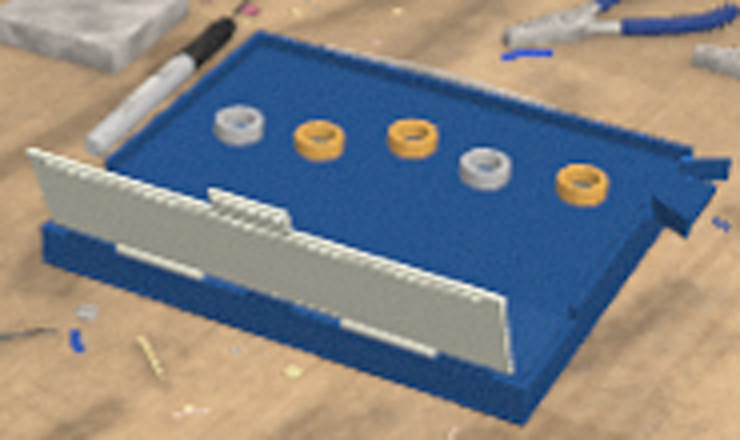

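```bash
cat >> h.py <<'E'
from scipy.spatial.transform import Rotation as R
C=np.array([560.5,-134.]);YAW=0.112
ex=np.array([np.cos(YAW),np.sin(YAW)]);ey=np.array([-ex[1],ex[0]])
def go(tx,ty,z,yaw=np.pi/2+YAW,roll=np.pi,frm=None):
    s=read_state();p,r=frm or (s['eef_pos'],s['tool_rot']);Rc=R.from_euler('xyz',r)
    q=np.r_[C+tx*ex+ty*ey,z]
    print((tx,ty,z),"world",q.round(1),"d",Rc.inv().apply(q-p).round(1),"rv",(Rc.inv()*R.from_euler('xyz',[roll,0,yaw])).as_rotvec().round(3))
E
python3 - <<'E'
from h import *
go(-78,-72,120,frm=([279.709,-586.755,231.313],[np.pi,0,.4448]))
E
```

```text
(-78, -72, 120) world [ 491.  -214.3  120. ] d [ 351.  -245.3  111.3] rv [ 0.     0.    -1.238]
```

Call:
{"name": "play_rows", "arguments": {"deltas": [351, -245.3, 60, 0, 0, -1.238, 0.06, 351, -245.3, 60, 0, 0, -1.238, 0.06, 351, -245.3, 60, 0, 0, -1.238, 0.06, 351, -245.3, 60, 0, 0, -1.238, 0.06, 351, -245.3, 111.3, 0, 0, -1.238, 0.06, 351, -245.3, 111.3, 0, 0, -1.238, 0.06, 351, -245.3, 111.3, 0, 0, -1.238, 0.06, 351, -245.3, 111.3, 0, 0, -1.238, 0.06, 351, -245.3, 111.3, 0, 0, -1.238, 0.06, 351, -245.3, 111.3, 0, 0, -1.238, 0.06]}}

```text
clock: 1.35
eef_pos: [490.3, -216.5, 120.4]
tool_rot: [-3.141, 0.002, 1.68]
force: [-1.0, -0.8, -0.2]
width: 5.2
gripper_force: 0.0
```

```bash
python3 - <<'E'
from h import *
s=read_state();print(s['clock'],s['eef_pos'],s['tool_rot'],s['width'],s['force'])
go(-78,-72,120); go(-78,-72,22.5); go(-78,34,22.5)
cv2.imwrite("pics/w1.png",get_image("wrist")[:,:,::-1])
E
```

```text
1.35 [ 490.30197675 -216.47888891  120.37648905] [-3.14129082e+00  1.50457974e-03  1.67951494e+00] 5.211067660877633 [-0.98582642 -0.80681548 -0.2476051 ]
(-78, -72, 120) world [ 491.  -214.3  120. ] d [2.1 1.  0.4] rv [-0.     0.002 -0.003]
(-78, -72, 22.5) world [ 491.  -214.3   22.5] d [ 2.3  1.  97.9] rv [-0.     0.002 -0.003]
(-78, 34, 22.5) world [ 479.2 -108.9   22.5] d [108.3   0.7  97.7] rv [-0.     0.002 -0.003]
```

View pics/w1.png

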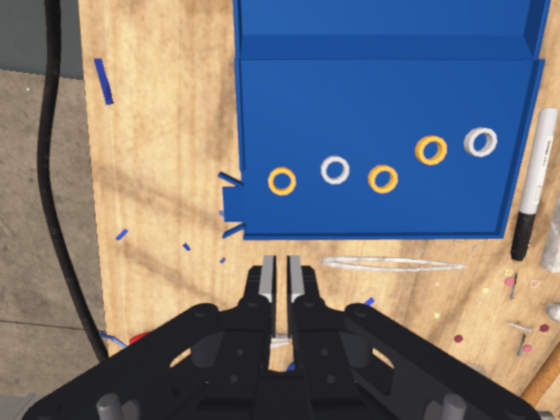

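The wrist view shows tray edges level with the image (yaw right). The near brass ring at (282,181) lines up with the finger centre at column 281.

```bash
python3 - <<'E'
from h import *
im=cv2.imread("pics/w1.png");hsv=cv2.cvtColor(im,cv2.COLOR_BGR2HSV)
b=cv2.inRange(hsv,(100,120,40),(125,255,255))
m=(b==0).astype(np.uint8);m[:100]=0;m[230:]=0;m[:,:255]=0;m[:,500:]=0
nb,l,st,ce=cv2.connectedComponentsWithStats(m)
for k in range(1,nb):
    if 100<st[k,4]<1500:
        x,y,w,h=st[k,:4];W=ray("wrist",[(x+w/2-.5,y+h/2-.5)],24)[0]-C
        print(st[k],"tray",(W@ex).round(1),(W@ey).round(1))
for uv,z in[((241,58),20),((545,60),20),((244,238),27),((503,236),27)]:
    W=ray("wrist",[uv],z)[0]-C;print(uv,(W@ex).round(1),(W@ey).round(1))
s=read_state();print(s['eef_pos'],s['tool_rot']);go(-78,-72,22.5)
E
```

```text
[463 127  35  31 672] tray 76.7 -17.1
[414 135  34  31 656] tray 38.8 -23.3
[320 155  30  30 494] tray -35.6 -38.5
[367 164  32  30 583] tray 3.4 -45.9
[267 166  30  30 516] tray -77.6 -47.3
(241, 58) -106.6 42.6
(545, 60) 116.5 42.1
(244, 238) -109.4 -96.1
(503, 236) 110.8 -95.3
[ 490.33564137 -216.49457786  120.49199353] [3.14157155e+00 1.47952791e-03 1.67928123e+00]
(-78, -72, 22.5) world [ 491.  -214.3   22.5] d [ 2.3  0.9 98. ] rv [ 0.     0.001 -0.004]
```

Call:
{"name": "play_rows", "arguments": {"deltas": [1, 0.5, 50, 0, 0, 0, 0.06, 1, 0.5, 80, 0, 0, 0, 0.06, 1, 0.5, 92, 0, 0, 0, 0.06, 1, 0.5, 97, 0, 0, 0, 0.06, 1, 0.5, 97, 0, 0, 0, 0.06]}}

```text
clock: 2.02
eef_pos: [491.9, -213.8, 23.7]
tool_rot: [3.14, 0.001, 1.682]
force: [0.5, 0.1, 0.4]
width: 5.3
gripper_force: 0.0
```

Call:
{"name": "play_rows", "arguments": {"deltas": [8, 0, 0, 0, 0, 0, 0.06, 20, 0, 0, 0, 0, 0, 0.06, 33, 0, 0, 0, 0, 0, 0.06, 46, 0, 0, 0, 0, 0, 0.06, 59, 0, 0, 0, 0, 0, 0.06, 72, 0, 0, 0, 0, 0, 0.06, 85, 0, 0, 0, 0, 0, 0.06, 98, 0, 0, 0, 0, 0, 0.06, 109, 0, 0, 0, 0, 0, 0.06, 109, 0, 0, 0, 0, 0, 0.06]}}

```text
clock: 3.28
eef_pos: [479.2, -103.8, 23.0]
tool_rot: [-3.142, -0.0, 1.685]
force: [-0.2, -0.9, -1.1]
width: 5.4
gripper_force: 0.0
```

```bash
python3 - <<'E'
from h import *
cv2.imwrite("pics/w2.png",get_image("wrist")[:,:,::-1])
s=read_state();d=s['eef_pos'][:2]-C;print(d@ex,d@ey,s['eef_pos'],s['force'])
go(3,-75,45);go(3,-71,22.8);go(38,-48,22.8)
E
```

```text
-77.44868683631707 38.229718624230046 [ 479.26378133 -104.66593695   23.03390508] [1.03401045 0.97152189 0.02086676]
(3, -75, 45) world [ 571.9 -208.2   45. ] d [-113.3   80.4  -22. ] rv [-0.     0.     0.001]
(3, -71, 22.8) world [ 571.4 -204.2   22.8] d [-109.3   80.4    0.2] rv [-0.     0.     0.001]
(38, -48, 22.8) world [ 603.6 -177.5   22.8] d [-86.3 115.4   0.2] rv [-0.     0.     0.001]
```

View pics/w2.png

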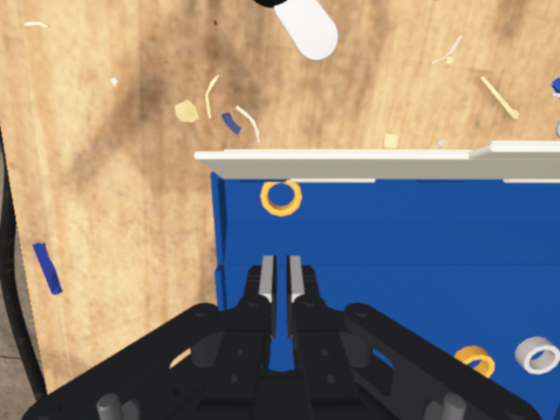

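The brass ring lies on the trough floor at (281,198). Next is the second brass ring from the far end.

Call:
{"name": "play_rows", "arguments": {"deltas": [0, 0, -40, 0, 0, 0, 0.06, -30, 40, -40, 0, 0, 0, 0.06, -60, 80, -40, 0, 0, 0, 0.06, -86.5, 115.4, -40, 0, 0, 0, 0.06, -86.5, 115.4, -40, 0, 0, 0, 0.06, -86.5, 115.4, -20, 0, 0, 0, 0.06, -86.5, 115.4, -5, 0, 0, 0, 0.06, -86.5, 115.4, 0, 0, 0, 0, 0.06, -86.5, 115.4, 0, 0, 0, 0, 0.06]}}

```text
clock: 4.45
eef_pos: [602.9, -177.5, 22.3]
tool_rot: [-3.14, -0.001, 1.683]
force: [-0.2, -0.4, 0.6]
width: 5.2
gripper_force: 0.0
```

Call:
{"name": "play_rows", "arguments": {"deltas": [10, 0, 0, 0, 0, 0, 0.06, 22, 0, 0, 0, 0, 0, 0.06, 34, 0, 0, 0, 0, 0, 0.06, 46, 0, 0, 0, 0, 0, 0.06, 58, 0, 0, 0, 0, 0, 0.06, 70, 0, 0, 0, 0, 0, 0.06, 82, 0, 0, 0, 0, 0, 0.06, 87, 0, 0, 0, 0, 0, 0.06, 87, 0, 0, 0, 0, 0, 0.06, 87, 0, 0, 0, 0, 0, 0.06]}}

```text
clock: 5.7
eef_pos: [593.9, -92.3, 23.0]
tool_rot: [3.142, 0.001, 1.682]
force: [-0.8, -0.1, -0.5]
width: 5.2
gripper_force: 0.0
```

```bash
python3 - <<'E'
from h import *
cv2.imwrite("pics/w3.png",get_image("wrist")[:,:,::-1])
s=read_state();d=s['eef_pos'][:2]-C;print(d@ex,d@ey,s['eef_pos'],s['force'])
go(3,-71,22.8)
E
```

```text
37.8072543820278 37.6687494626972 [593.8602899  -92.34169677  22.98837724] [ 0.29508475 -0.4105918   0.62271242]
(3, -71, 22.8) world [ 571.4 -204.2   22.8] d [-108.7  -34.7    0.2] rv [ 0.     0.    -0.001]
```

View pics/w3.png

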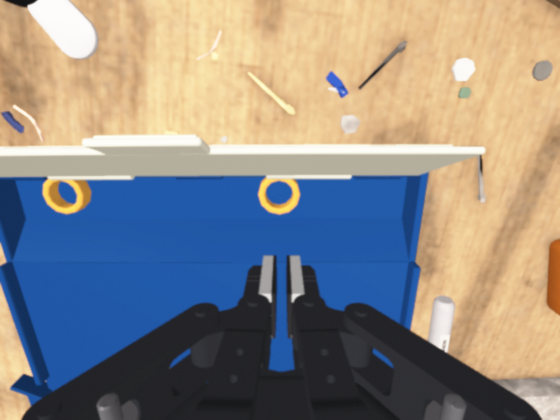

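Two brass rings now lie in the trough, at (67,195) and (279,195). The third is next.

Call:
{"name": "play_rows", "arguments": {"deltas": [0, 0, -40, 0, 0, 0, 0.06, -50, -17, -40, 0, 0, 0, 0.06, -90, -34.7, -40, 0, 0, 0, 0.06, -108.7, -34.7, -40, 0, 0, 0, 0.06, -108.7, -34.7, -40, 0, 0, 0, 0.06, -108.7, -34.7, -20, 0, 0, 0, 0.06, -108.7, -34.7, -5, 0, 0, 0, 0.06, -108.7, -34.7, 0, 0, 0, 0, 0.06, -108.7, -34.7, 0, 0, 0, 0, 0.06]}}

```text
clock: 6.88
eef_pos: [571.2, -202.6, 22.2]
tool_rot: [-3.14, -0.001, 1.684]
force: [0.2, 0.4, 0.8]
width: 5.0
gripper_force: 0.0
```

Call:
{"name": "play_rows", "arguments": {"deltas": [8, 0, 0, 0, 0, 0, 0.06, 20, 0, 0, 0, 0, 0, 0.06, 33, 0, 0, 0, 0, 0, 0.06, 46, 0, 0, 0, 0, 0, 0.06, 59, 0, 0, 0, 0, 0, 0.06, 72, 0, 0, 0, 0, 0, 0.06, 85, 0, 0, 0, 0, 0, 0.06, 98, 0, 0, 0, 0, 0, 0.06, 109, 0, 0, 0, 0, 0, 0.06, 109, 0, 0, 0, 0, 0, 0.06]}}

```text
clock: 8.12
eef_pos: [559.3, -93.7, 23.0]
tool_rot: [-3.142, -0.001, 1.685]
force: [-0.6, -0.8, -0.4]
width: 5.7
gripper_force: 0.0
```

```bash
python3 - <<'E'
from h import *
cv2.imwrite("pics/s3.png",get_image("side")[100:320,180:460,::-1])
cv2.imwrite("pics/w4.png",get_image("wrist")[:,:,::-1])
s=read_state();d=s['eef_pos'][:2]-C;print(d@ex,d@ey,s['eef_pos'],s['force'])
E
```

```text
3.2192128032799214 38.407769897929825 [559.40636049 -95.47307341  23.03680635] [-0.86281584 -0.10181976  0.60150696]
```

View pics/w4.png

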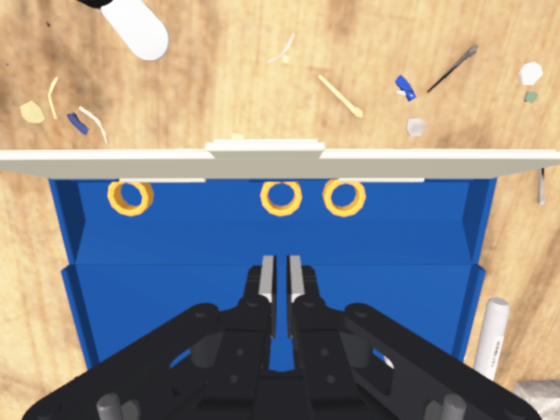

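All three brass rings are in the trough, at (130,197), (281,197) and (344,197). The cover still stands open, with its tab at (265,147). I'll go over it at height and come down outside.

Call:
{"name": "play_rows", "arguments": {"deltas": [-5, 0, -40, 0, 0, 0, 0, -5, 0, -90, 0, 0, 0, 0, 20, -3, -92, 0, 0, 0, 0, 60, -3, -92, 0, 0, 0, 0, 102, -3, -92, 0, 0, 0, 0, 102, -3, -92, 0, 0, 0, 0, 102, -3, -70, 0, 0, 0, 0, 102, -3, -45, 0, 0, 0, 0, 102, -3, -36, 0, 0, 0, 0, 102, -3, -36, 0, 0, 0, 0]}}

```text
clock: 9.48
eef_pos: [544.7, 5.0, 58.7]
tool_rot: [-3.141, 0.0, 1.682]
force: [-0.2, -0.9, 0.9]
width: -0.1
gripper_force: 0.0
```

```bash
python3 - <<'E'
from h import *
s=read_state();d=s['eef_pos'][:2]-C;print(d@ex,d@ey,s['eef_pos'],s['force'],s['width'])
a=get_image("side")[100:310,150:430,::-1];cv2.imwrite("pics/s4.png",cv2.resize(a,None,fx=2.5,fy=2.5))
E
```

```text
-0.12083221743392762 139.84825034470197 [544.7496464    4.95853369  58.66848088] [-0.19408865 -0.88148575  0.9067722 ] -0.08321223805478581
```

View pics/s4.png

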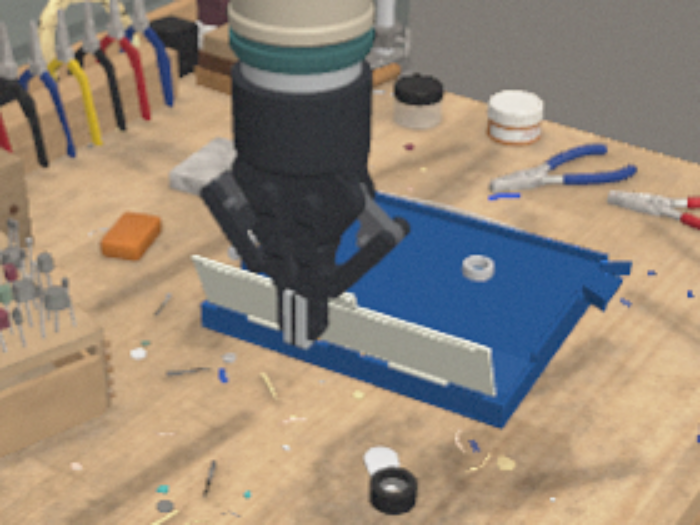

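The side view shows the closed fingers outside the cover at its middle (300,320). Next they sweep over in an arc about the hinge.

Call:
{"name": "play_rows", "arguments": {"deltas": [-12, 0, 0, 0, 0, 0, 0, -21, 0, -1, 0, 0, 0, 0, -34, 0, -4, 0, 0, 0, 0, -41, 0, -3.5, 0, 0, 0, 0, -48.6, 0, -1.6, 0, 0, 0, 0, -59, 0, 4, 0, 0, 0, 0, -67.5, 0, 12.5, 0, 0, 0, 0, -73, 0, 23, 0, 0, 0, 0, -75, 0, 30, 0, 0, 0, 0, -75, 0, 30, 0, 0, 0, 0]}}

```text
clock: 10.78
eef_pos: [552.6, -68.6, 28.1]
tool_rot: [-3.14, -0.0, 1.683]
force: [-0.3, 0.2, 0.4]
width: -0.1
gripper_force: 0.0
```

Call:
{"name": "play_rows", "arguments": {"deltas": [0, 0, -8, 0, 0, 0, 0, -12, 0, -8, 0, 0, 0, 0, -12, 0, -3, 0, 0, 0, 0, -12, 0, 0, 0, 0, 0, 0, -12, 0, 2, 0, 0, 0, 0, -12, 0, 4, 0, 0, 0, 0, -12, 0, 5, 0, 0, 0, 0, -12, 0, 5, 0, 0, 0, 0]}}

```text
clock: 11.78
eef_pos: [554.7, -80.4, 23.9]
tool_rot: [-3.142, -0.0, 1.683]
force: [0.2, 0.3, -0.0]
width: 0.3
gripper_force: 0.0
```

Call:
{"name": "play_rows", "arguments": {"deltas": [0, 0, 1, 0, 0, 0, 0, 0, 0, 1, 0, 0, 0, 0]}}

```text
clock: 12.02
eef_pos: [554.8, -80.4, 23.7]
tool_rot: [3.141, 0.0, 1.683]
force: [-1.2, -0.1, 5.2]
width: 0.0
gripper_force: 2.8
```

```bash
python3 - <<'E'
from h import *
print(read_state()['force'])
cv2.imwrite("pics/w5.png",get_image("wrist")[:,:,::-1])
E
```

```text
[-1.18892083 -0.06554067  5.20355168]
```

View pics/w5.png

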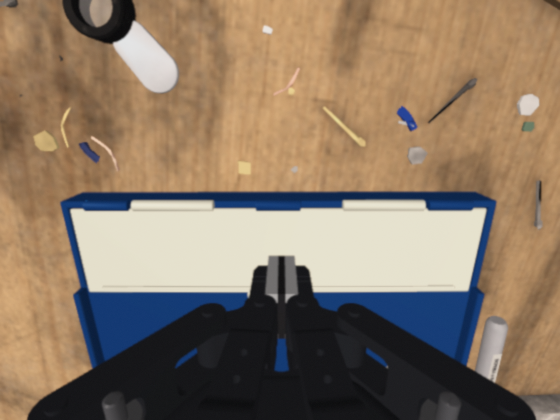

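The cover lies level over the trough (rows 208–292) and resists with 5 N. I'll press a little more, then lift clear.

Call:
{"name": "play_rows", "arguments": {"deltas": [0, 0, 1, 0, 0, 0, 0, 0, 0, 2, 0, 0, 0, 0, 0, 0, 2, 0, 0, 0, 0]}}

```text
clock: 12.45
eef_pos: [554.8, -80.5, 23.4]
tool_rot: [3.141, 0.001, 1.683]
force: [-5.0, 1.3, 21.0]
width: 0.2
gripper_force: 10.7
```

Call:
{"name": "play_rows", "arguments": {"deltas": [0, 0, -10, 0, 0, 0, 0, 0, 0, -60, 0, 0, 0, 0, 0, 0, -110, 0, 0, 0, 0, -60, 0, -150, 0, 0, 0, 0, -120, 0, -150, 0, 0, 0, 0, -180, 0, -150, 0, 0, 0, 0, -240, 0, -150, 0, 0, 0, 0, -240, 0, -150, 0, 0, 0, 0, -240, 0, -150, 0, 0, 0, 0]}}

```text
clock: 13.58
eef_pos: [581.2, -318.4, 170.6]
tool_rot: [-3.141, -0.001, 1.682]
force: [0.3, 1.2, 0.2]
width: 0.1
gripper_force: 0.0
```

```bash
python3 - <<'E'
from h import *
a=cv2.resize(get_image("side")[140:300,190:430,::-1],None,fx=2.4,fy=2.4)
b=cv2.resize(get_image("wrist")[:,:,::-1],(a.shape[1]//2,a.shape[0]//2))
b=cv2.copyMakeBorder(b,0,a.shape[0]-b.shape[0],0,0,cv2.BORDER_CONSTANT)[:, :224]
cv2.imwrite("pics/end.png",np.hstack([a,b]));print(a.shape,b.shape)
E
```

```text
(384, 576, 3) (384, 224, 3)
```

View pics/end.png

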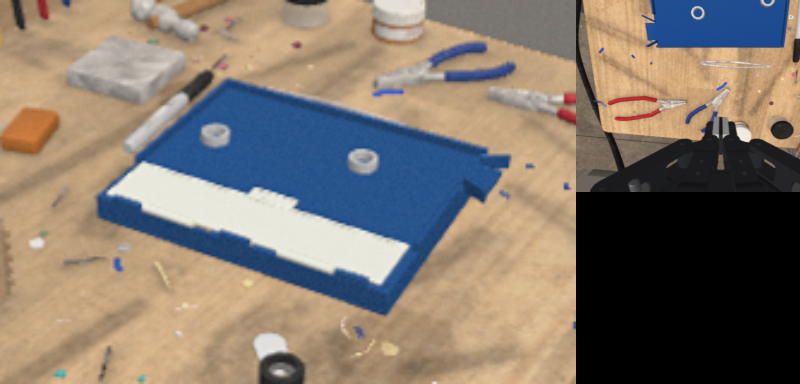

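The final view shows the cover flat shut and both silver rings in place at (215,135) and (363,160). The loupe, marker and tweezers look undisturbed, and the robot is clear.

```bash
python3 -c "from cell import *;print(finish_job())"
```

```text
the job is handed in; nothing more can be done
None
```

The job is handed in at about 14 s: the three brass blanks are in the trough, the two silver ones are still in their places, and the cover is pressed fully shut; no score came back.

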